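# Unclip a tote and lay its lid on the carton pile

### The arm

A 7-joint arm with a two-finger parallel gripper is mounted at the origin on the work surface. World frame = base frame: x ahead of the robot, y to its left, z up, the work surface at z = 0. Lengths are in m, angles in rad, forces in N, time in s.
With the tool pointing down it reaches from about 0.425 to 0.825 m from the base axis. Payload 3.6 kg.
Tool frame: the origin (TCP) lies where the fingers leave the gripper's body, on its centre line; the fingertips stand 73 mm ahead of it and the grasp point (between the pads) lies 54 mm ahead of it; z points along the fingers, y is the line along which they close (so a half turn about z gives the same grasp; the last joint's range is limited). The gripper opens to 85 mm and grips with 20 to 120 N. Pads are 22 mm wide; open, the fingers measure 114 mm over their backs; the gripper's body (76 mm by 85 mm) begins 54 mm behind the grasp point. The pads swing forward as they close: fully open they stand 13 mm farther back than shut.
Start: joints at [1.284, 0.615, -0.013, 1.423, 0.008, 1.103, -0.04], TCP at [0.168, -0.628, 0.304] pointing down, gripper open.
Joint ranges: [-3.12, 3.12], [-0.3, 2.06], [-1.34, 1.32], [0.26, 2.42], [-1.36, 4.5], [0.01, 1.98], [-2.84, 2.84]. Speed limits (rad/s): [2.79, 2.79, 3.14, 3.14, 3.14, 3.14, 3.14].

### API

Orientations are given as a unit quaternion [x, y, z, w].
In Python, from station import arm, snapshot, camera_info, ticket gives the robot as it stands. Calls block until the motion is done:
- arm.movep(position, orientation): joint-space move of the TCP to a pose.
- arm.line_to(position, velocity=0.15, ori=None): straight line of the TCP; ori=None keeps the orientation; velocity is the mean speed in m/s.
- arm.move_j(angles): joint-space move.
- arm.move_gripper(opening, effort=None): opening from 0.0 (shut) to 1.0 (fully open); effort is the grip in N (None keeps the last); returns when the fingers have stopped.
- arm.pause(seconds).
- arm.ik(position, orientation): joint angles nearest the present ones, or None.
- snapshot(name): name is "side" or "top"; returns the picture (420x560x3 uint8, blue, green, red); there is no depth.
- camera_info(name): a dict with "fx", "fy", "cx", "cy" (pixels), "dist_coeffs" ([k1, k2, p1, p2, k3] as OpenCV has them; the pictures are not rectified), "R" (3x3) and "t" (3): a world point X has camera coordinates R X + t. Camera axes: x right, y down, z forward; pixel columns grow to the right and rows downward; lengths in m; the calibration is good to about 2 mm. A picture is of the moment at which its call begins. camera_info takes no time and is no camera call.
A pose or a line that the arm cannot do raises arm.MotionError and nothing moves.
- ticket.finish_job(): hands the job in; it is judged then, once.
Readings, each from a call of its own:
- arm.read_time(): time.
- arm.read_joint_positions(): joint angles.
- arm.read_dq(): joint speeds.
- arm.read_effort(): joint torques, N m.
- arm.read_tool_pos(): TCP position.
- arm.read_eef_rot(): TCP orientation.
- arm.read_ft_force(): force on the tool from outside, world axes, zero at the start.
- arm.read_wrist_torque(): the same for the moment, N m.
- arm.read_opening(): opening from 0.0 (shut) to 1.0 (fully open).
- arm.read_finger_force(): force on a finger pad.
Only numpy, scipy, OpenCV 4.12 (cv2) and the standard library are available. Lean on these libraries where they do the work, as an engineer would, in place of code of your own. Each camera call takes 0.05 s, during which the arm holds its last target. There are 200 camera calls.

### The job

At the packing bench, open the closed grey tote: flip both sprung clips off the lid's two ends until they hang open, and only then lift the lid off by its handle. Set the lid down gently - not dropped - right way up and flat on the pile of flattened cartons, centred on it and squared up with it (long side along long side), let go, and leave everything else on the bench where it is.

Things in the scene. Friction and masses are not known exactly. Their poses are not given: they have to be found in the camera images.
- tote: Grey plastic tote, 150 (x) by 200 (y) by 120 mm high, fixed to the bench. Origin: centre of its underside; long axis y, z up. A sprung steel clip is hinged on each short end (+y: clip a, -y: clip b). The lid lies on its rim: lid top 128 mm above the bench, overhanging the rim by 4 mm all round. A swinging clip reaches at most 200 mm from the tote's centre.
- clip_a (a joint): Angle of the clip on the tote's +y end: 0 = shut (hooked over the lid edge), 2.1 rad = open stop (hanging outward and down). Hinge axis along the tote's x, 113 mm from the tote's centre, 85 mm above the bench. Over-centre spring: holds shut with 0.21 N m at 0, falling to none at about 0.5 rad; past that it springs open to the stop and stays there.
- clip_b (a joint): The same for the clip on the tote's -y end, mirrored.
- clip_a_tab (a point): Middle of the inner face (towards the lid's middle) of clip a's upright thumb tab; moves with the clip. Shut, the tab is 44 mm wide along the tote's x, 4 mm thick, its face 109 mm from the tote's centre; this point 152 mm, tab top 172 mm above the bench. Site y points outward. Below it the 50 mm wide hook plate, top 134 mm above the bench, reaches 13 mm inward of the face.
- clip_b_tab (a point): The same point on clip b. For both: between tab face and handle end are 69 mm free above the lid. The hook plate rises to at most 137 mm above the bench as the clip turns. Fingertips 147 mm above the bench, pushing the tab outward (about 4 N) to some 50 mm beyond where its face stood, take it past dead centre; from there it springs open.
- lid_grip (a point): Centre of the handle bar of the loose grey lid (0.25 to 0.5 kg). Lid plate 158 (x) by 208 (y) by 8 mm. Handle: a bridge bar 18 mm wide (x), 80 mm long (y), 14 mm high, centred over the plate; this point is 30 mm above the plate's top face and 46 mm above the lid's lowest face (a plug 8 mm deep that sits in the tote's mouth with 3 mm play). x across the bar, y along it (the lid's long axis), z up out of the lid.
- pile_top (a point): Centre of the top face of the pile of flattened cartons (brown, creases and flap slots on top): 212 (x) by 262 (y) by 28 mm high, fixed. y is its long axis, z up. With the lid lying on it, the lid's handle centre is 46 mm above this point.
- label_roll: Bystander: roll of paper labels, 60 mm diameter, 30 mm high, lying flat; origin centre of underside.
- tape_roll: Bystander: cardboard-brown tape roll, 96 mm diameter, 48 mm high, lying flat; origin centre of underside.
- small_carton: Bystander: small carton, 70 by 110 by 60 mm high; origin centre of underside.
- scanner: Bystander: black barcode scanner standing on a round foot, 140 mm high; origin centre of underside.
- marker: Bystander: marker pen lying on the bench, 125 by 18 mm; origin under its middle.
- mug: Bystander: white mug, 80 mm diameter, 90 mm high; origin centre of underside.

How it is judged:
On the way, in this order (a step that is already met when the one before it is completed fails the run):
1. both clips are open (each beyond 1.6 rad) while the lid still lies in place on the tote (value of joint each of clip_a, clip_b above 1.6 rad and z of lid_grip in the frame of tote between 0.15 and 0.166 m), for 0.2 s.
2. the lid is lifted clear of the tote (30 mm or more above its seat) (z of lid_grip in the frame of tote above 0.188 m), for 0.1 s.
At the end, for the whole second after the job is handed in: The lid lies at rest, flat and right way up (within 0.06 rad) on the carton pile, its centre within 30 mm of the pile's centre and its long side within 0.2 rad of the pile's long side; both clips are open (beyond 1.6 rad); nothing is held (value of joint each of clip_a, clip_b above 1.6 rad and horizontal distance between lid_grip and pile_top below 0.03 m and z of lid_grip in the frame of pile_top between 0.04 and 0.052 m and angle between lid_grip's own z axis and vertical below 0.06 rad and angle between the y axis of lid_grip and the y axis of pile_top, either way round below 0.2 rad and linear speed of lid below 0.02 m/s); the robot touches nothing.
It fails at once if the lid is lifted more than 15 mm (at its handle) while a clip is not yet open (z of lid_grip in the frame of tote above 0.173 m and value of joint any of clip_a, clip_b below 1 rad).
It fails at once if the lid is dropped (falls faster than 0.6 m/s with no finger on it) (linear speed of lid above 0.6 m/s and contact force between the fingers and lid below 0.2 N).
It fails at once if the lid is tipped over (more than 0.7 rad) (angle between lid_grip's own z axis and vertical above 0.7 rad).
It fails at once if a bystander is moved more than 30 mm (distance of any of label_roll, tape_roll, small_carton, scanner, marker, mug from where it was at the start of the episode above 0.03 m).
It also fails if it takes over 64 s, if anything falls off the work surface, if the arm or the gripper's body presses on something with over 40 N, if the wrist force passes 120 N, or if a joint passes its speed limit or range.

## Working session

There is one attempt and no reset: what is moved stays moved. The work goes in short steps, each a Python script; the robot and the scene stay as the last script left them, time stands still between calls to the robot, and variables do not carry over. Pictures are saved under pics/ and viewed, at most 10 in all, crops included, and the job is handed in when it is done.

```bash
mkdir -p pics; python3 - <<'E'
from station import *
import cv2
for n in("top","side"):
    cv2.imwrite(f"pics/{n}0.png",snapshot(n)); c=camera_info(n); print(n,c)
print(arm.read_time(),arm.read_eef_rot())
E
```

```text
top {'fx': 456.35368902255266, 'fy': 456.35368902255266, 'cx': 270.98945595955763, 'cy': 207.00410383285165, 'dist_coeffs': array([-0.1511103,  0.       ,  0.       ,  0.       ,  0.       ]), 'R': array([[-0.02767745, -0.99908708, -0.03254173],
       [-0.99010575,  0.03187966, -0.13665389],
       [ 0.13756655,  0.02843752, -0.99008421]]), 't': array([0.03258793, 0.58268641, 0.97018512])}
side {'fx': 455.40783126421064, 'fy': 455.40783126421064, 'cx': 280.3518830765492, 'cy': 214.33523103806897, 'dist_coeffs': array([-0.03208986,  0.        ,  0.        ,  0.        ,  0.        ]), 'R': array([[ 0.9334523 , -0.35835544, -0.01575369],
       [-0.25233936, -0.62481774, -0.73886916],
       [ 0.2549346 ,  0.69367439, -0.67366474]]), 't': array([-0.53108885,  0.2081388 ,  0.95188584])}
0.1 [ 9.91506977e-01  1.30048291e-01 -1.60981270e-04 -1.15332747e-03]
```

View pics/top0.png

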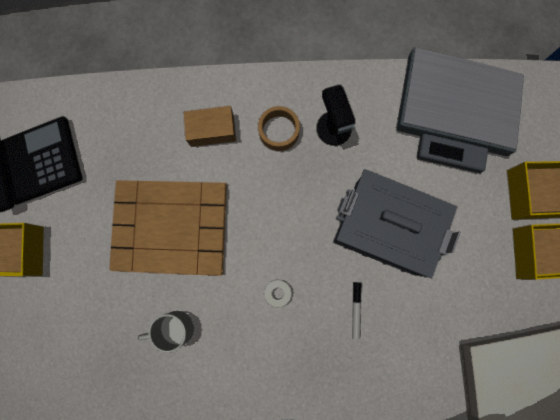

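View pics/side0.png

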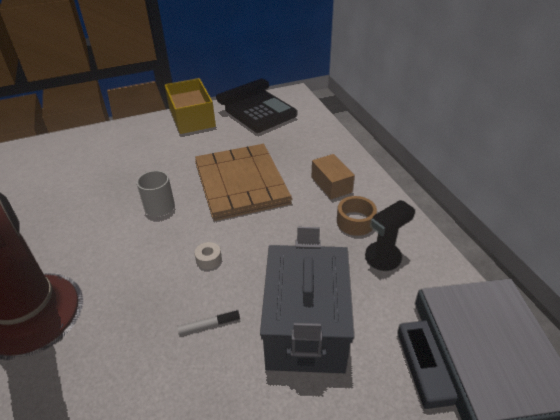

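The top view shows the tote lid with corners near (366,173), (456,208), (434,275) and (337,236). Its handle is at about (402,221) and the clip tabs are near (348,205) and (451,242). The pile spans (117,181) to (223,274). The side view shows the lid at about (308,280), with tabs at (308,235) and (306,338).

```bash
cat > h.py <<'E'
from station import *
import cv2, numpy as np
from scipy.spatial.transform import Rotation as Rn
def ray(n,px,z):
    c=camera_info(n);K=np.array([[c['fx'],0,c['cx']],[0,c['fy'],c['cy']],[0,0,1]])
    p=cv2.undistortPoints(np.array(px,float).reshape(-1,1,2),K,c['dist_coeffs'])[:,0]
    d=np.c_[p,np.ones(len(p))]@c['R']; C=-c['R'].T@c['t']
    return C+d*((z-C[2])/d[:,2:])
def proj(n,X):
    c=camera_info(n);K=np.array([[c['fx'],0,c['cx']],[0,c['fy'],c['cy']],[0,0,1]])
    return cv2.projectPoints(np.array(X,float).reshape(-1,3),cv2.Rodrigues(c['R'])[0],c['t'],K,c['dist_coeffs'])[0][:,0]
def rect(P):
    (c,s,a)=cv2.minAreaRect((P[:,:2]*1000).astype(np.float32)); b=cv2.boxPoints((c,s,a))
    e=max(b[1]-b[0],b[2]-b[1],key=np.linalg.norm); return np.array(c)/1000,s,np.arctan2(e[1],e[0])
E
python3 - <<'E'
from h import *
im=cv2.imread("pics/top0.png"); hsv=cv2.cvtColor(im,cv2.COLOR_BGR2HSV)
m=cv2.inRange(hsv,(5,80,40),(25,255,255)); m[:,:100]=0; m[:170]=0; m[:,240:]=0
m=cv2.morphologyEx(m,cv2.MORPH_CLOSE,np.ones((9,9)))
c=max(cv2.findContours(m,0,2)[0],key=cv2.contourArea)[:,0]
print("pile",rect(ray("top",c,.028)), ray("top",[(117,181),(226,183),(223,274),(111,271)],.028)[:,:2])
L=ray("top",[(366,173),(456,208),(434,275),(337,236)],.128); print("lid",L[:,:2],rect(L),L.mean(0))
print("handle",ray("top",[(382,214),(421,229)],.165)[:,:2])
cr=cv2.resize(im[150:300,310:480],None,fx=4,fy=4,interpolation=cv2.INTER_CUBIC)
cr=cv2.convertScaleAbs(cr,alpha=2)
cv2.imwrite("pics/crop.png",cr)
E
```

```text
pile (array([0.54801147, 0.2517592 ]), (261.9853820800781, 209.7171630859375), np.float32(1.510597)) [[0.65782124 0.37252774]
 [0.64343479 0.11613175]
 [0.43873245 0.12600978]
 [0.44988606 0.38372022]]
lid [[ 0.63511994 -0.18348671]
 [ 0.55699813 -0.36603603]
 [ 0.42322126 -0.31026205]
 [ 0.50842358 -0.11789492]] (array([ 0.53206702, -0.24341924]), (210.39141845703125, 144.90296936035156), np.float32(1.15385)) [ 0.53094073 -0.24441993  0.128     ]
handle [[ 0.54550535 -0.20314484]
 [ 0.51370512 -0.27812155]]
```

View pics/crop.png

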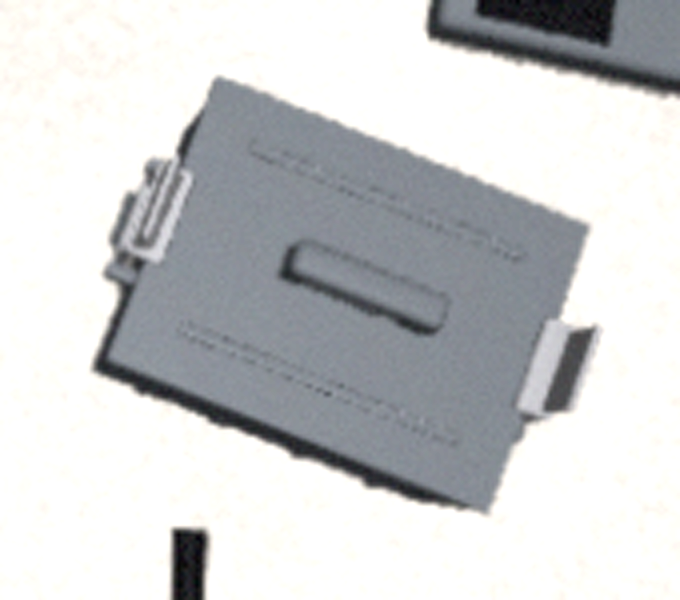

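The crop shows the lid's top-face corners at (217,78), (588,227), (488,513) and (107,365), with the bar from about (292,262) to (446,310). The left clip (a) and right clip (b) are both shut on the ends.

```bash
cat >> h.py <<'E'
L=ray("top",(np.array([(217,78),(588,227),(488,513),(107,365)])+.5)/4-.5+[310,150],.128)
C=L.mean(0)[:2]; e=(L[0]+L[3]-L[1]-L[2])[:2]; YAW=np.arctan2(e[1],e[0])
P=np.array([.548,.2518]); PYAW=1.513
def q(yaw):  # tool x along lid -y/+y, tool y across bar
    xt=np.array([np.cos(yaw),np.sin(yaw),0]); z=np.array([0,0,-1.]); 
    return Rn.from_matrix(np.c_[xt,np.cross(z,xt),z]).as_quat()
def at(s,z,x=0): u=np.array([np.cos(YAW),np.sin(YAW)]); v=np.array([u[1],-u[0]]); return [*(C+s*u+x*v),z]
E
python3 - <<'E'
from h import *
print(C,YAW,np.linalg.norm(L-np.roll(L,1,0),axis=1))
print(ray("top",(np.array([(300,240),(448,292),(420,330),(285,275)])+.5)/4-.5+[310,150],.163).mean(0))
for n in("top","side"):print(proj(n,[at(.109,.152),at(-.109,.152),at(0,.165),[*P,.028]]).round())
for f in(0,np.pi):
    print([None if (j:=arm.ik(p,q(y+f))) is None else np.round(j,2) for p,y in((at(.084,.22),YAW),(at(.155,.22),YAW),(at(-.155,.22),YAW),(at(0,.208),YAW),(at(0,.33),YAW),([*P,.25],PYAW),([*P,.12],PYAW))])
E
```

```text
[ 0.53001654 -0.24212386] 1.1602777296242952 [0.15791716 0.20556351 0.15574036 0.20545727]
[ 0.53147295 -0.23915091  0.163     ]
[[349. 202.]
 [451. 242.]
 [402. 221.]
 [167. 227.]]
[[307. 235.]
 [307. 330.]
 [307. 273.]
 [240. 175.]]
[array([ 0.44,  0.63, -0.31,  1.71,  0.24,  0.85, -0.39]), array([ 0.34,  0.65, -0.34,  1.67,  0.26,  0.87, -0.52]), array([ 0.79,  0.64, -0.23,  1.65,  0.18,  0.87,  0.08]), array([ 0.56,  0.63, -0.27,  1.73,  0.22,  0.81, -0.22]), array([ 0.6 ,  0.5 , -0.33,  1.58,  0.18,  1.09, -0.18]), array([ 0.01,  0.72, -0.83,  1.62,  0.59,  1.07, -1.05]), array([-0.18,  0.81, -0.48,  1.73,  0.53,  0.73, -0.99])]
[array([ 0.86,  0.88, -1.15,  1.69,  0.87,  1.17,  2.2 ]), array([ 0.73,  0.9 , -1.15,  1.65,  0.88,  1.19,  2.1 ]), array([ 0.32,  0.69,  0.56,  1.67, -0.44,  0.91, -2.5 ]), array([ 0.06,  0.67,  0.54,  1.75, -0.45,  0.85, -2.74]), array([-0.22,  0.71,  1.13,  1.61, -0.67,  1.26, -2.52]), array([ 0.14,  0.86, -1.15,  1.61,  0.82,  1.23,  1.9 ]), array([ 0.13,  1.07, -1.15,  1.72,  1.09,  1.13,  1.71])]
```

Everything fits in both views, so I'll use the first orientation. Clip b first, since it's nearest.

```bash
python3 - <<'E'
from h import *
Q=q(YAW)
arm.move_gripper(0.0)
def clip(s):
    arm.movep(at(s*.082,.32),Q)
    arm.line_to(at(s*.082,.221),.15)
    print("down",arm.read_ft_force().__repr__())
    for d in(.11,.13,.15,.158):
        arm.line_to(at(s*d,.221),.08); print(d,np.round(arm.read_ft_force(),1),np.round(arm.read_tool_pos(),3))
    arm.line_to(at(s*.158,.32),.2)
clip(-1); clip(1)
arm.line_to(at(0.06,.34),.2)
print(arm.read_time())
cv2.imwrite("pics/side1.png",snapshot("side"))
E
```

```text
down array([ 0.34825767, -0.063576  ,  0.30871496])
0.11 [1.2 2.2 2.5] [ 0.486 -0.343  0.221]
0.13 [ 0.3 -0.3 -0.4] [ 0.477 -0.363  0.221]
0.15 [0.2 0.4 0.1] [ 0.47  -0.381  0.221]
0.158 [-0.1 -0.2 -0.3] [ 0.467 -0.388  0.221]
down array([ 0.31578206, -0.25678427, -0.45841297])
0.11 [ 0.2 -2.1  1.6] [ 0.574 -0.141  0.221]
0.13 [-0.8 -0.8  0.3] [ 0.582 -0.121  0.221]
0.15 [ 0.3 -0.4 -0.2] [ 0.59  -0.104  0.221]
0.158 [-0.5 -0.2  0.1] [ 0.593 -0.097  0.221]
10.125
```

View pics/side1.png

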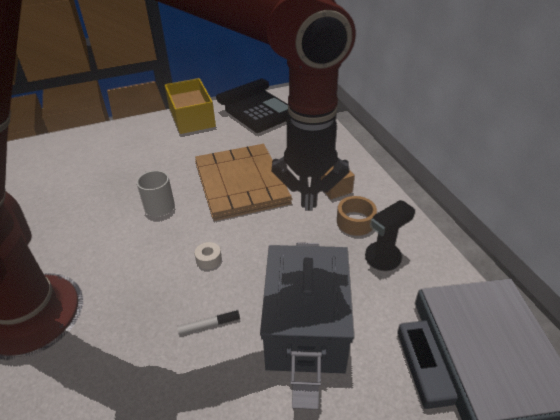

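Clip b hangs open at about (306,375). Clip a has left (308,235), but its far side is hidden, so I'll check it from above while grasping.

```bash
python3 - <<'E'
from h import *
arm.line_to(at(-0.2,.36),.3); arm.move_gripper(1.0)
im=snapshot("top"); print(arm.read_time())
cr=cv2.resize(im[120:300,290:500],None,fx=3,fy=3,interpolation=cv2.INTER_CUBIC)
cv2.imwrite("pics/top1.png",cv2.convertScaleAbs(cr,alpha=2))
E
```

```text
12.025
```

View pics/top1.png

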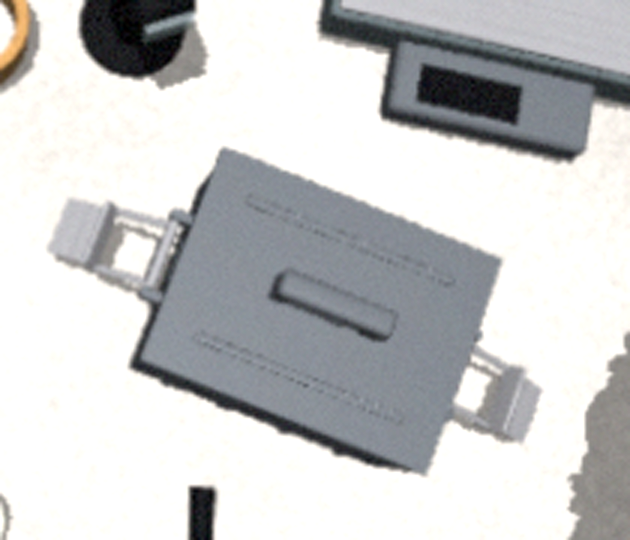

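Both clips hang open, at crop positions (80,230) and (515,400), and the lid is still seated. Next I grasp the handle and lift.

```bash
python3 - <<'E'
from h import *
Q=q(YAW)
arm.movep(at(0.002,.30),Q); arm.line_to(at(0.002,.209),.12)
print("down",np.round(arm.read_ft_force(),1))
arm.move_gripper(0.0,60); print(arm.read_opening(),arm.read_finger_force(),np.round(arm.read_ft_force(),1))
arm.line_to(at(0.002,.26),.06); arm.line_to(at(0.002,.34),.15)
print(arm.read_opening(),np.round(arm.read_ft_force(),1),arm.read_time())
p=np.array(arm.read_tool_pos())
arm.line_to([*((p[:2]+P)/2),.34],.15,ori=q((YAW+PYAW)/2))
arm.line_to([*P,.30],.15,ori=q(PYAW))
print(arm.read_opening(),np.round(arm.read_ft_force(),1),arm.read_time(),arm.read_tool_pos())
cv2.imwrite("pics/side2.png",snapshot("side"))
E
```

```text
down [ 0.6 -0.2 -0.9]
0.19779599496931388 59.20490026473999 [-1.4  0.5  1.9]
0.19889353035631444 [-0.5  0.6 -3.4] 16.0917
0.1979804742581662 [ 0.2 -0.3 -2.8] 19.6917 [0.548402   0.25058122 0.30014459]
```

View pics/side2.png

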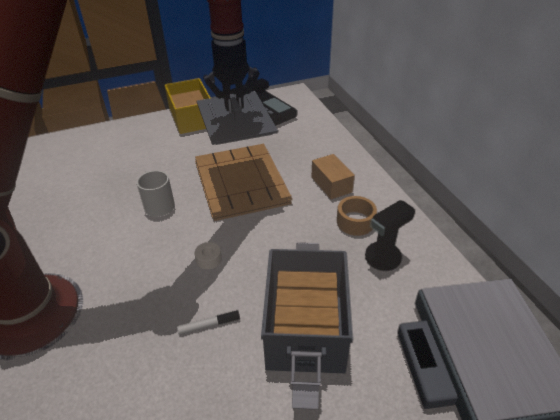

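The lid is held level above the pile, at about (235,115) with the pile at (240,178), and it is squared up with it. I'll lower it slowly until it touches.

```bash
python3 - <<'E'
from h import *
arm.line_to([*P,.145],.12)
b=arm.read_ft_force()[2]; z=.134
arm.line_to([*P,z],.04)
while z>.116:
    z-=.0015; arm.line_to([*P,z],.03); f=arm.read_ft_force()[2]-b
    if f>4: break
print(z,f)
arm.pause(.2); arm.move_gripper(1.0); arm.pause(.2)
arm.line_to([*P,z+.05],.06); arm.line_to([*P,.3],.2)
arm.movep([.53,-.1,.36],q(YAW)); print(arm.read_time())
cv2.imwrite("pics/top2.png",snapshot("top"))
E
```

```text
0.1235 11.687668969882276
27.5333
```

View pics/top2.png

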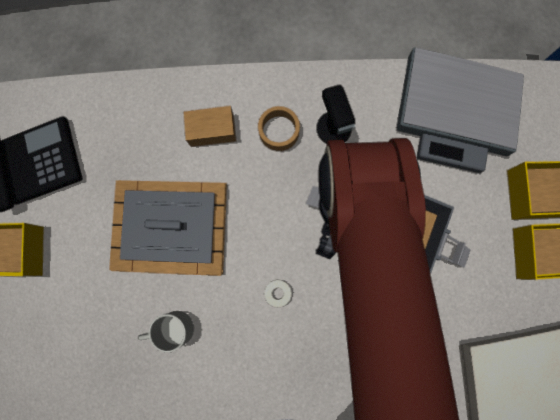

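The lid lies flat, centred at about (168,227) on the pile and squared with it. The visible bystanders are where they were, and the arm is clear.

```bash
python3 -c "
from station import *
print(ticket.finish_job())"
```

```text
the job is handed in; nothing more can be done
None
```

I handed the job in at about 28 s: both clips hang open, and the lid lies flat, centred and squared on the carton pile; the visible bystanders hadn't moved, though the arm hid the marker in the last picture, and the hand-in returned no verdict.

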